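Move pipe weld coupons to the inspection rack in welding order

TASK

The four pipe weld coupons stand on the dark cooling rack in the order they were welded, the first one next to that rack's red end block. Move them one at a time to the empty blue inspection rack, keeping the same order counted from that rack's own red end block (first coupon on the peg next to red, and so on), each straight from its peg onto its own new peg, never onto another's peg or down on the bench on the way. Leave all four upright, fully down over their pegs on the bar, and do not tip any coupon over.

Things in the scene. Friction and masses are not known exactly. Their poses are not given: they have to be found in the camera images.
- coupon_yellow: Loose pipe weld coupon: dark steel tube standing upright, outer diameter 48 mm, bore 40 mm, 80 mm tall, 0.27 to 0.47 kg; bright weld bead (1.5 mm proud) round the middle, top 20 mm painted yellow. Starts over one of the four pegs of the cooling rack, up to 6 mm off-centre. Origin: centre of its bottom end; z up along the tube.
- coupon_blue: Loose pipe weld coupon: dark steel tube standing upright, outer diameter 48 mm, bore 40 mm, 80 mm tall, 0.27 to 0.47 kg; bright weld bead (1.5 mm proud) round the middle, top 20 mm painted blue. Starts over one of the four pegs of the cooling rack, up to 6 mm off-centre. Origin: centre of its bottom end; z up along the tube.
- coupon_green: Loose pipe weld coupon: dark steel tube standing upright, outer diameter 48 mm, bore 40 mm, 80 mm tall, 0.27 to 0.47 kg; bright weld bead (1.5 mm proud) round the middle, top 20 mm painted green. Starts over one of the four pegs of the cooling rack, up to 6 mm off-centre. Origin: centre of its bottom end; z up along the tube.
- coupon_white: Loose pipe weld coupon: dark steel tube standing upright, outer diameter 48 mm, bore 40 mm, 80 mm tall, 0.27 to 0.47 kg; bright weld bead (1.5 mm proud) round the middle, top 20 mm painted white. Starts over one of the four pegs of the cooling rack, up to 6 mm off-centre. Origin: centre of its bottom end; z up along the tube.
- peg_a: One of the four identical bare pegs of the empty inspection rack (blue bar): fixed upright steel pin 20 mm across, 50 mm tall, tip tapering to 12 mm. Its name says nothing of its place in the row, which changes from start to start. Origin: centre of its foot, on the top face of the bar, where a seated coupon's bottom end rests; z up, y along the row.
- peg_b: One of the four identical bare pegs of the empty inspection rack (blue bar): fixed upright steel pin 20 mm across, 50 mm tall, tip tapering to 12 mm. Its name says nothing of its place in the row, which changes from start to start. Origin: centre of its foot, on the top face of the bar, where a seated coupon's bottom end rests; z up, y along the row.
- peg_c: One of the four identical bare pegs of the empty inspection rack (blue bar): fixed upright steel pin 20 mm across, 50 mm tall, tip tapering to 12 mm. Its name says nothing of its place in the row, which changes from start to start. Origin: centre of its foot, on the top face of the bar, where a seated coupon's bottom end rests; z up, y along the row.
- peg_d: One of the four identical bare pegs of the empty inspection rack (blue bar): fixed upright steel pin 20 mm across, 50 mm tall, tip tapering to 12 mm. Its name says nothing of its place in the row, which changes from start to start. Origin: centre of its foot, on the top face of the bar, where a seated coupon's bottom end rests; z up, y along the row.
- cooling_red_end: Red end block, 70 x 28 x 24 mm, fixed on the cooling rack: a dark steel bar 70 x 332 x 10 mm lying on the bench (z = 0), four pegs (as on the other rack) 70 mm apart along its middle. Red marks place one (the other end block is grey); which end is red changes. Origin: centre of its underside, on the bar's top face; y along the row (either way). Pegs are 47, 117, 187, 257 mm from it.
- inspection_red_end: Red end block, 70 x 28 x 24 mm, fixed on the inspection rack: a blue bar 70 x 332 x 10 mm lying on the bench (z = 0), the four listed pegs 70 mm apart along its middle. Red marks place one (the other end block is grey); which end is red changes. Origin: centre of its underside, on the bar's top face; y along the row (either way). Pegs are 47, 117, 187, 257 mm from it.

How it is judged:
By the outcome, as a careful person would: the job done as asked, in the order asked, and still so for the second after the job is handed in, with the robot touching nothing.
It also fails if it takes over 99 s, if anything falls off the work surface, if the arm or the gripper's body presses on something with over 40 N, if the wrist force passes 120 N, or if a joint passes its speed limit or range.

ROBOT

A 6-joint arm with a two-finger parallel gripper is mounted at the origin on the work surface. World frame = base frame: x ahead of the robot, y to its left, z up, the work surface at z = 0. Lengths are in mm, angles in rad, forces in N, time in s.
With the tool pointing down it reaches from about 325 to 925 mm from the base axis. Payload 3.1 kg.
Tool frame: the origin (TCP) lies at the centre of the arm's flange, where the gripper is bolted on; the fingertips stand 173 mm ahead of it and the grasp point (between the pads) lies 155 mm ahead of it; z points along the fingers, x is the direction in which the jaws open and shut, and the axes are right-handed (so a half turn about z gives the same grasp; the last joint's range is limited). The gripper opens to 85 mm and grips with 20 to 120 N. Pads are 22 mm wide; open, the fingers measure 114 mm over their backs; the gripper's body (76 mm by 85 mm) begins 54 mm behind the grasp point. The pads swing forward as they close: fully open they stand 13 mm farther back than shut.
Start: joints at [-1.279, 0.217, 1.613, -0, 1.311, -0.112], TCP at [245.594, -574.739, 404.7] pointing down, gripper open.
Joint ranges: [-2.75, 2.75], [-0.78, 2.1], [0.31, 2.55], [-1.13, 4.27], [0.13, 2.63], [-2.58, 2.58]. Speed limits (rad/s): [2.79, 2.79, 3.14, 3.14, 3.14, 3.14].

INTERFACE

Orientations are given as a 3x3 rotation matrix whose columns are the frame's x, y, z axes.
In Python, from plant import r gives the robot as it stands. The module is installed in compiled form; this text tells all that it offers.
- The arm moves only by the tool play_rows, never from a script. Its argument "commands" is text: rows parted by semicolons, each of 7 numbers parted by spaces: the shift along the tool's x, y, z in m, then the turn, a rotation vector about the tool's x, y, z in degrees, then the closure in counts, from 0 (fully open) to 255 (shut). In form: dx dy dz rx ry rz jaw; .... A call has 1 to 10 rows; each row shifts and turns the commanded pose from where the row before left it, along the tool's axes as they then stand; what a row does not reach is not made up. A row lasts 1/8 s, in which the tool goes at most 62.5 mm and 10.7 degrees, less where a joint would pass 70% of its speed; a pose out of reach is approached as far as the arm can. A call with a gripper value outside its range is refused whole. The fingers move at their own pace and stop on an object; "newtons" is the grip in N (left out, the last holds). Time passes only in rows, so rows that do not move let the fingers close. It gives the time, the measured TCP pose, the force and the opening at its end, in the units of the state.
- r.get_obs(): the state, without advancing time (a new reading comes with each control period).
- r.snapshot(name): name is "scene" or "top" or "wrist"; returns a dict with "img" (400x640x3 uint8, blue, green, red), "depth" (400x640 float32, mm along the optical axis (not along the pixel's ray), 0 where there is no reading), "fx", "fy", "cx", "cy" (pixels), "rvec" (rotation vector, rad) and "tvec" (3), from world to camera coordinates, as OpenCV has them; the wrist camera has in their place "hand_eye" (4x4, takes a point from camera to tool coordinates, whose origin is the TCP and whose axes are the tool frame's). Camera axes: x right, y down, z forward; pixel columns grow to the right and rows downward; lengths in mm; the calibration is good to about 2 mm. A picture is of the moment at which its call begins: read the wrist's pose just before it.
- r.finish_job(): hands the job in, once; it reports no verdict.
The state is a dict: "time": time; "joints": joint angles; "dq": joint speeds; "joint_torque": joint torques, N m; "tool_pos": TCP position; "tcp_rot": TCP orientation; "force": force on the tool from outside, world axes, zero at the start; "torque": the same for the moment, N m; "finger_gap": finger opening in mm.
Only numpy, scipy, OpenCV 4.12 (cv2) and the standard library are available. Lean on these libraries where they do the work, as an engineer would, in place of code of your own. Each camera call takes 0.05 s, during which the arm holds its last target.

## Working session

There is one attempt and no reset: what is moved stays moved. The work goes in short steps, Python scripts to look and compute and a tool call to move; the robot and the scene stay as the last step left them, time stands still between calls to the robot, and variables do not carry over. Pictures are saved under pics/ and viewed, and the job is handed in when it is done.

Besides the shell and the picture viewer there is one more tool, called as name(argument=value, ...), one argument or row to a line, values as JSON. play_rows: Moves the arm, as the interface text tells. Its arguments: {"type":"object","properties":{"commands":{"type":"string"},"newtons":{"type":"number"}},"required":["commands"]}

```bash
mkdir -p pics; python3 - <<'E'
from plant import r
import cv2,pickle
o=r.get_obs(); print(o)
for n in("scene","top"):
    s=r.snapshot(n); cv2.imwrite(f"pics/{n}0.png",s["img"]); pickle.dump(s,open(n+".pkl","wb")); print({k:v for k,v in s.items() if k not in("img","depth")})
E
```

```text
{'time': 0.0, 'joints': array([-1.27917806e+00,  2.17770832e-01,  1.61495140e+00, -6.78731125e-06,
        1.31133781e+00, -1.12211928e-01]), 'dq': array([ 8.66198859e-06, -1.26036705e-03, -2.03249328e-03, -1.30606096e-03,
        1.83121799e-03, -3.21698270e-04]), 'joint_torque': array([-1.49306641e-05, -3.96844018e+01, -3.03851831e+01, -1.46508928e-04,
        9.72379261e-03,  7.80524658e-06]), 'tool_pos': array([ 245.48293275, -574.32352297,  403.3484168 ]), 'tcp_rot': array([[ 3.92944049e-01, -9.19562104e-01, -7.15665156e-04],
       [-9.19559111e-01, -3.92944608e-01,  2.36133408e-03],
       [-2.45261010e-03, -2.69775760e-04, -9.99996956e-01]]), 'force': array([ 0.75200493, -0.68670822,  0.23836073]), 'torque': array([ 0.01196754, -0.00949352, -0.00658341]), 'finger_gap': 85.42559832982921}
{'fx': 388.55108543022294, 'fy': 388.55108543022294, 'cx': 318.6711361645327, 'cy': 202.6637793153118, 'rvec': array([ 2.2353953 ,  1.00606413, -0.37222975]), 'tvec': array([-354.89928556, -268.20384746, 1138.04872686])}
{'fx': 384.9518456990857, 'fy': 384.9518456990857, 'cx': 322.18093447859127, 'cy': 210.61988943556818, 'rvec': array([ 2.21920218, -2.15486918,  0.1224533 ]), 'tvec': array([-26.64120088, 536.76728091, 887.60850419])}
```

View pics/scene0.png

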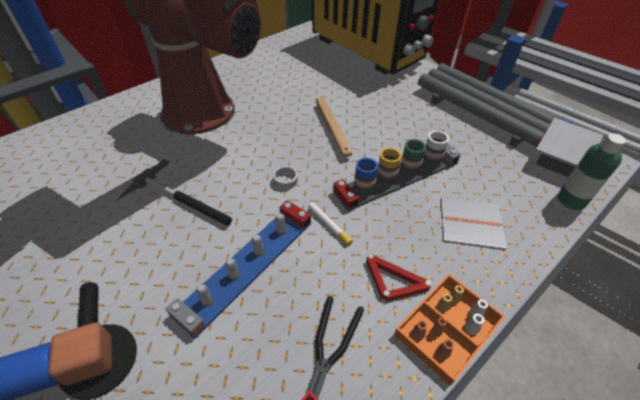

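View pics/top0.png

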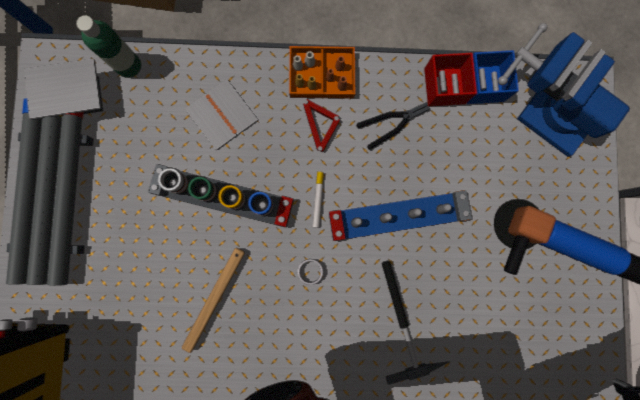

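```bash
cat > h.py <<'E'
import numpy as np,cv2,pickle
def cloud(s,T=None):
    d=s["depth"].astype(float); v,u=np.mgrid[0:400,0:640]
    P=np.stack([(u-s["cx"])/s["fx"]*d,(v-s["cy"])/s["fy"]*d,d],-1)
    if "rvec" in s:
        R=cv2.Rodrigues(np.array(s["rvec"]))[0]; W=(P-np.array(s["tvec"]))@R
    else:
        H=np.array(s["hand_eye"]); W=P@H[:3,:3].T+H[:3,3]
        W=W@T[0].T+T[1]
    W[d<=0]=np.nan
    return W
E
python3 - <<'E'
from h import *
for n in("top","scene"):
    s=pickle.load(open(n+".pkl","rb")); W=cloud(s); img=s["img"]
    R=cv2.Rodrigues(s["rvec"])[0]
    for p in([0,0,0],[245,-574,404]):
        c=R@np.array(p)+s["tvec"]; print(n,p,c[:2]/c[2]*s["fx"]+[s["cx"],s["cy"]],c[2])
    z=W[...,2]
    print("bench z",np.nanmedian(z))
    wk=(W[...,0]>250)&(W[...,0]<900)&(abs(W[...,1])<600)
    for lo,hi in((80,100),(40,70),):
        m=((z>lo)&(z<hi)&wk).astype(np.uint8)
        k,l,st,ce=cv2.connectedComponentsWithStats(m)
        for i in range(1,k):
            if st[i,4]>8:
                q=W[l==i]; print(lo,st[i,4],ce[i].round(1),np.median(q,0).round(1),"mid",((np.percentile(q,2,axis=0)+np.percentile(q,98,axis=0))/2).round(1), img[l==i].mean(0).round())
    hsv=cv2.cvtColor(img,cv2.COLOR_BGR2HSV)
    m=(((hsv[...,0]<8)|(hsv[...,0]>172))&(hsv[...,1]>150)&(hsv[...,2]>80)&(z>25)&(z<45)&wk).astype(np.uint8)
    k,l,st,ce=cv2.connectedComponentsWithStats(m)
    for i in range(1,k):
        if st[i,4]>20: print("red",st[i,4],ce[i].round(1),np.median(W[l==i],0).round(1))
E
```

```text
top [0, 0, 0] [310.62676459 443.41346286] 887.6085041900269
top [245, -574, 404] [739.84378218 414.12090184] 519.7225257349036
bench z -0.4544353864949454
80 174 [116.8  54.9] [864.5 457.9  90. ] mid [876.1 469.8  90. ] [41. 47. 47.]
80 50 [530.7  68.4] [ 873.2 -482.5   94.8] mid [ 873.4 -474.5   90. ] [56. 54. 54.]
80 14 [500.5  82.5] [ 833.  -404.5   98.7] mid [ 836.3 -406.9   97.2] [78. 70. 69.]
80 257 [565.1 105.2] [ 789.2 -552.6   88.9] mid [ 791.7 -558.    89.7] [34. 21. 13.]
80 193 [169.6 179.2] [591.1 328.2  88.4] mid [590.4 326.9  86.3] [128. 129. 131.]
80 175 [199.9 187.4] [574.8 260.6  88.8] mid [574.2 260.7  86.5] [45. 62. 31.]
80 157 [230.1 196. ] [558.1 194.3  88.6] mid [557.5 193.8  87.1] [  2.  99. 138.]
80 145 [259.3 202.4] [545.8 130.4  88.7] mid [545.3 128.7  86.3] [120.  64.  30.]
80 134 [ 40.2 327.6] [264.4 576.9  92.6] mid [268.9 576.5  90. ] [19. 19. 20.]
40 225 [124.6  61.9] [864.9 456.8  56. ] mid [875.9 470.2  55.3] [42. 48. 47.]
40 4774 [ 69.5 154.8] [674.3 574.   53.2] mid [612.6 558.7  50.7] [85. 86. 87.]
40 12 [296.8  60.5] [894.8  61.2  43.3] mid [895.7
[... 4190 characters left out ...]
mid [ 554.4 -298.2   50.9] [114. 110. 108.]
40 43 [458.6 288.7] [855.6  54.3  44.2] mid [856.2  54.3  43.7] [ 80. 133. 169.]
40 49 [446.8 297.4] [852.4  23.2  43.3] mid [851.5  24.1  43.1] [ 80. 133. 170.]
40 26 [479.7 302.2] [896.5  59.3  43.5] mid [896.5  61.   43. ] [178. 179. 182.]
40 42 [441.5 321.6] [873.5 -21.5  44.1] mid [873.2 -20.8  43.2] [ 58.  81. 131.]
40 62 [421.5 325. ] [854.5 -51.5  43.6] mid [854.5 -51.   43.1] [ 64.  90. 146.]
40 19 [445.1 341.3] [898.  -44.4  43.6] mid [897.9 -44.5  43.2] [ 69.  98. 159.]
40 61 [309.8 396.9] [ 817.4 -270.7   68.4] mid [ 820.5 -273.5   58.6] [ 47.  48. 126.]
red 134 [345.5 192.8] [539.9  73.5  33.7]
red 180 [295.5 212.6] [510.2 -50.2  33.7]
```

```bash
cat > to.py <<'E'
import sys,numpy as np
from plant import r
from scipy.spatial.transform import Rotation as Ro
def to(x,y,z,hd):
    o=r.get_obs(); R=np.array(o["tcp_rot"]); p=np.array(o["tool_pos"])
    a=np.radians(hd); X=np.array([np.cos(a),np.sin(a),0]);Z=np.array([0,0,-1.]);D=np.stack([X,np.cross(Z,X),Z],1)
    rv=Ro.from_matrix(R.T@D).as_rotvec(degrees=True)
    print("t %.2f"%o["time"],"pos",p.round(1),"F",np.array(o["force"]).round(1),"gap %.1f"%o["finger_gap"],"q",np.array(o["joints"]).round(2))
    print("rotvec",rv.round(2),"| shift mm: now axes",(R.T@(np.array([x,y,z])-p)).round(1),"after turn",(D.T@(np.array([x,y,z])-p)).round(1))
if __name__=="__main__": to(*map(float,sys.argv[1:5]))
E
python3 to.py 546 128.6 360 -12.9
```

```text
t 0.10 pos [ 245.5 -574.4  403.5] F [0.1 0.4 0.2] gap 85.1 q [-1.28  0.22  1.61  0.    1.31 -0.11]
rotvec [ -0.07   0.11 -53.96] | shift mm: now axes [-528.3 -552.5   44.8] after turn [ 136.  -752.3   43.5]
```

play_rows(
  commands="0 0 0 0 0 -9 0;0 0 0 0 0 -9 0;0 0 0 0 0 -9 0;0 0 0 0 0 -9 0;0 0 0 0 0 -9 0;0 0 0 0 0 -9 0;0.003 -0.015 0.001 0 0 0 0;0.006 -0.03 0.001 0 0 0 0;0.007 -0.04 0.002 0 0 0 0;0.007 -0.04 0.002 0 0 0 0",
  newtons=60,
)

```text
time: 1.35
tool_pos: [296.3, -455.9, 398.1]
tcp_rot: [[0.974, -0.226, -0.0], [-0.226, -0.974, 0.001], [-0.0, -0.001, -1.0]]
force: [-0.1, 0.2, -0.2]
finger_gap: 85.6
```

play_rows(
  commands="0.007 -0.04 0.002 0 0 0 0;0.007 -0.04 0.002 0 0 0 0;0.007 -0.04 0.002 0 0 0 0;0.007 -0.04 0.002 0 0 0 0;0.007 -0.04 0.002 0 0 0 0;0.007 -0.04 0.002 0 0 0 0;0.007 -0.04 0.002 0 0 0 0;0.007 -0.04 0.002 0 0 0 0;0.007 -0.04 0.002 0 0 0 0;0.007 -0.04 0.002 0 0 0 0",
)

```text
time: 2.6
tool_pos: [452.8, -81.5, 378.3]
tcp_rot: [[0.974, -0.225, -0.0], [-0.225, -0.974, 0.0], [-0.0, -0.0, -1.0]]
force: [-0.4, -0.2, -0.8]
finger_gap: 85.7
```

```bash
python3 to.py 546 128.6 360 -12.9
```

```text
t 2.60 pos [452.8 -81.5 378.3] F [-0.4 -0.2 -0.8] gap 85.7 q [-0.33 -0.12  2.02  0.    1.25 -0.1 ]
rotvec [-0.02  0.02 -0.11] | shift mm: now axes [  43.5 -225.7   18.4] after turn [  43.9 -225.6   18.3]
```

play_rows(
  commands="0.007 -0.04 0.003 0 0 0 0;0.008 -0.04 0.003 0 0 0 0;0.008 -0.04 0.003 0 0 0 0;0.008 -0.04 0.003 0 0 0 0;0.007 -0.035 0.003 0 0 0 0;0.004 -0.022 0.002 0 0 0 0;0.001 -0.006 0 0 0 0 0;0 0 0 0 0 0 0;0 0 0 0 0 0 0",
)

```text
time: 3.72
tool_pos: [544.5, 123.3, 361.7]
tcp_rot: [[0.975, -0.224, -0.0], [-0.224, -0.975, -0.0], [-0.0, 0.0, -1.0]]
force: [-0.7, -0.0, -0.2]
finger_gap: 85.5
```

```bash
python3 - <<'E'
from plant import r
from h import *
o=r.get_obs(); s=r.snapshot("wrist"); pickle.dump((o,s),open("w1.pkl","wb")); cv2.imwrite("pics/w1.png",s["img"]); print(s["hand_eye"])
E
python3 to.py 546 128.6 360 -12.9
```

```text
[[ 9.99999483e-01  7.06403357e-04  7.31935509e-04  1.29248563e-01]
 [-8.92698211e-04  9.54398734e-01  2.98533515e-01 -7.70311396e+01]
 [-4.87673246e-04 -2.98534014e-01  9.54398871e-01  3.10962480e+01]
 [ 0.00000000e+00  0.00000000e+00  0.00000000e+00  1.00000000e+00]]
t 3.77 pos [544.5 123.3 361.8] F [-0.3  0.   0.1] gap 85.4 q [ 0.1   0.12  1.81 -0.    1.21  0.32]
rotvec [ 0.02  0.   -0.05] | shift mm: now axes [ 0.3 -5.5  1.8] after turn [ 0.3 -5.5  1.8]
```

View pics/w1.png

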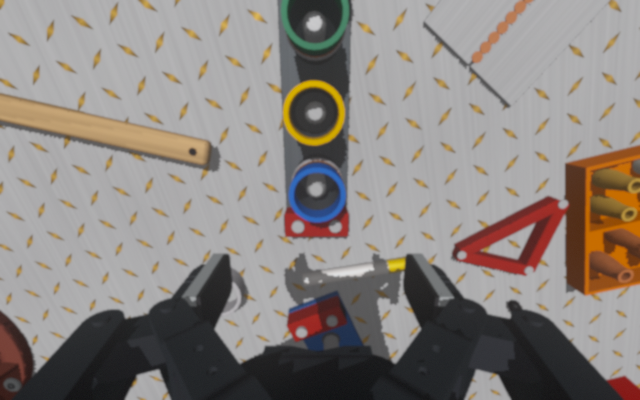

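```bash
cat > wr.py <<'E'
from h import *
def rings(o,s):
    W=cloud(s,(np.array(o["tcp_rot"]),np.array(o["tool_pos"]))); z=W[...,2]
    m=((z>70)&(z<98)).astype(np.uint8); m[240:]=0
    k,l,st,ce=cv2.connectedComponentsWithStats(m)
    for i in range(1,k):
        if st[i,4]>100:
            q=W[l==i]; q=q[q[:,2]>np.percentile(q[:,2],97)-5]; h=cv2.minEnclosingCircle(q[:,:2].astype(np.float32)); print(ce[i].round(),st[i,4],"centre",np.round(h[0],1),"r %.1f"%h[1],"top %.1f"%np.percentile(q[:,2],90))
E
python3 - <<'E'
from wr import *
rings(*pickle.load(open("w1.pkl","rb")))
E
```

```text
[315.  29.] 1153 centre [574.8 262.5] r 24.2 top 90.5
[313. 112.] 1293 centre [558.2 195.2] r 24.3 top 90.5
[317. 194.] 1339 centre [545.9 129.8] r 24.4 top 90.4
```

play_rows(
  commands="0 -0.006 0 0 0 0 0;0 0 0.015 0 0 0 0;0 0 0.025 0 0 0 0;0 0 0.03 0 0 0 0;0 0 0.03 0 0 0 0;0 0 0.02 0 0 0 0;0 0 0.01 0 0 0 0;0 0 0.005 0 0 0 0;0 0 0 0 0 0 0",
)

```text
time: 4.9
tool_pos: [546.2, 130.1, 226.8]
tcp_rot: [[0.975, -0.223, 0.0], [-0.223, -0.975, 0.0], [0.0, -0.0, -1.0]]
force: [-0.9, 0.1, 0.4]
finger_gap: 85.4
```

```bash
python3 to.py 546 129.3 227 -12.9; python3 - <<'E'
from plant import r
from h import *
s=r.snapshot("wrist"); cv2.imwrite("pics/w2.png",s["img"])
E
```

```text
t 4.90 pos [546.2 130.1 226.8] F [-0.9  0.1  0.4] gap 85.4 q [0.11 0.3  1.88 0.   0.96 0.33]
rotvec [-0.01 -0.02  0.03] | shift mm: now axes [-0.1  0.8 -0.2] after turn [-0.1  0.8 -0.2]
```

View pics/w2.png

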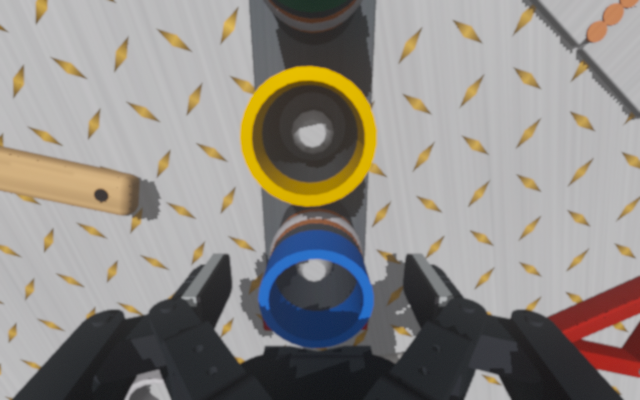

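The jaws straddle the blue coupon (ring about (316,297), fingers at x≈215 and 425). Closing.

play_rows(
  commands="0 0 0 0 0 0 200;0 0 0 0 0 0 200;0 0 0 0 0 0 200;0 0 0 0 0 0 200;0 0 0 0 0 0 200;0 0 0 0 0 0 200;0 0 0 0 0 0 200;0 0 0 0 0 0 200",
  newtons=60,
)

```text
time: 5.95
tool_pos: [546.4, 130.2, 227.7]
tcp_rot: [[0.975, -0.223, 0.001], [-0.223, -0.975, 0.0], [0.001, -0.0, -1.0]]
force: [-1.3, 0.1, 6.1]
finger_gap: 46.3
```

```bash
python3 to.py 546 129.3 340 -12.9
```

```text
t 5.95 pos [546.4 130.2 227.7] F [-1.3  0.1  6.1] gap 46.3 q [0.11 0.3  1.88 0.   0.96 0.33]
rotvec [-0.02 -0.04  0.04] | shift mm: now axes [-1.000e-01  9.000e-01 -1.123e+02] after turn [  -0.2    0.9 -112.3]
```

play_rows(
  commands="0 0 -0.008 0 0 0 200;0 0 -0.015 0 0 0 200;0 0 -0.02 0 0 0 200;0 0 -0.025 0 0 0 200;0 0 -0.025 0 0 0 200;0 0 -0.015 0 0 0 200;0 0 -0.007 0 0 0 200;0 0 0 0 0 0 200",
)

```text
time: 6.95
tool_pos: [545.9, 130.0, 341.7]
tcp_rot: [[0.975, -0.223, 0.0], [-0.223, -0.975, -0.0], [0.0, -0.0, -1.0]]
force: [0.4, 0.4, -5.1]
finger_gap: 46.3
```

```bash
cat > see.py <<'E'
import sys
from plant import r
from h import *
o=r.get_obs(); s=r.snapshot(sys.argv[1]); cv2.imwrite(f"pics/{sys.argv[2]}.png",s["img"]); pickle.dump((o,s),open(sys.argv[2]+".pkl","wb"))
E
python3 see.py wrist w3; python3 see.py scene s3;python3 to.py 514.3 -92.3 340 10.7
```

```text
t 7.05 pos [545.6 130.  340.5] F [-0.9 -0.4 -4.7] gap 46.5 q [0.11 0.15 1.82 0.   1.18 0.33]
rotvec [ 1.000e-02  1.300e-01 -2.357e+01] | shift mm: now axes [ 19.  223.7   0.6] after turn [-72.  212.6   0.5]
```

View pics/w3.png

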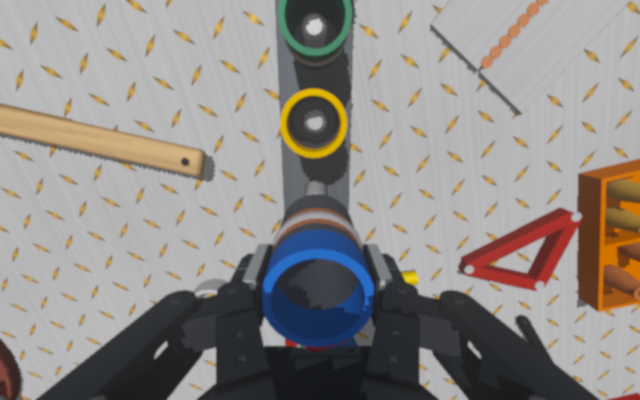

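View pics/s3.png

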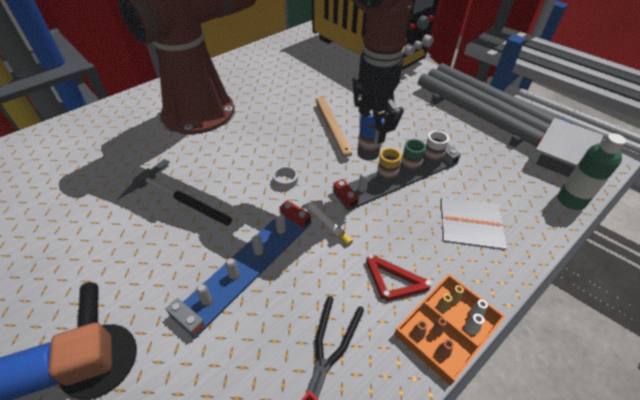

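play_rows(
  commands="0 0 0 0 0 -7.9 200;0 0 0 0 0 -7.9 200;0 0 0 0 0 -7.8 200;-0.005 0.015 0 0 0 0 200;-0.01 0.03 0 0 0 0 200;-0.014 0.042 0 0 0 0 200;-0.014 0.042 0 0 0 0 200;-0.012 0.036 0 0 0 0 200;-0.009 0.027 0 0 0 0 200;-0.006 0.015 0 0 0 0 200",
)

```text
time: 8.3
tool_pos: [515.0, -88.3, 341.2]
tcp_rot: [[0.983, 0.183, -0.001], [0.183, -0.983, -0.0], [-0.001, -0.0, -1.0]]
force: [-0.7, 0.1, -4.1]
finger_gap: 46.5
```

play_rows(
  commands="-0.002 0.005 0 0 0 0 200;0 0 0 0 0 0 200",
)

```text
time: 8.55
tool_pos: [514.7, -91.5, 341.5]
tcp_rot: [[0.983, 0.186, -0.0], [0.186, -0.983, 0.001], [-0.0, -0.001, -1.0]]
force: [0.3, 0.6, -4.2]
finger_gap: 46.8
```

```bash
python3 see.py wrist w4; python3 to.py 514.3 -92.3 229 10.7
```

```text
t 8.60 pos [514.8 -91.1 341.6] F [ 0.7  0.4 -4.2] gap 47.1 q [-0.31  0.06  1.91  0.    1.17 -0.5 ]
rotvec [-0.04  0.    0.04] | shift mm: now axes [ -0.7   1.2 112.6] after turn [ -0.7   1.1 112.6]
```

View pics/w4.png

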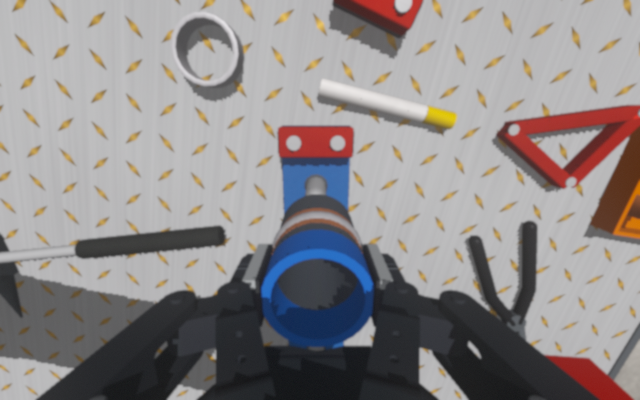

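```bash
python3 - <<'E'
from h import *
o,s=pickle.load(open("w4.pkl","rb"))
W=cloud(s,(np.array(o["tcp_rot"]),np.array(o["tool_pos"])))
q=W[165:200,300:335].reshape(-1,3); q=q[(q[:,2]>30)&(q[:,2]<75)]
print(len(q)); t=q[q[:,2]>np.percentile(q[:,2],98)-8]; print(t.min(0),t.max(0),t.mean(0))
r=W[128:157,280:352].reshape(-1,3); r=r[(r[:,2]>25)&(r[:,2]<40)]; print(r.min(0),r.max(0),np.median(r,0))
E
```

```text
229
[503.9949518  -91.41725483  51.44534168] [521.58533054 -81.49247839  60.54436177] [512.36341451 -84.90714322  55.89929632]
[470.7619587  -64.267077    31.54426692] [539.96039533 -26.7991502   39.49966271] [504.80888559 -45.02448572  33.80410278]
```

play_rows(
  commands="-0.0005 0.001 0.01 0 0 0 200;0 0 0.02 0 0 0 200;0 0 0.02 0 0 0 200;0 0 0.02 0 0 0 200;0 0 0.015 0 0 0 200;0 0 0.01 0 0 0 200;0 0 0.008 0 0 0 200;0 0 0.005 0 0 0 200;0 0 0.003 0 0 0 200;0 0 0 0 0 0 200",
)

```text
time: 9.85
tool_pos: [514.6, -92.8, 230.8]
tcp_rot: [[0.982, 0.186, 0.0], [0.186, -0.982, -0.0], [0.0, 0.0, -1.0]]
force: [-0.8, 0.0, -5.0]
finger_gap: 46.6
```

```bash
python3 to.py 514.3 -92.3 228 10.7
```

```text
t 9.85 pos [514.6 -92.8 230.8] F [-0.8  0.  -5. ] gap 46.6 q [-0.31  0.22  1.97 -0.    0.95 -0.5 ]
rotvec [ 0.01 -0.01  0.03] | shift mm: now axes [-0.2 -0.5  2.8] after turn [-0.2 -0.5  2.8]
```

play_rows(
  commands="0 0 0.002 0 0 0 200;0 0 0.001 0 0 0 200;0 0 0 0 0 0 200",
)

```text
time: 10.22
tool_pos: [514.6, -92.7, 227.8]
tcp_rot: [[0.982, 0.186, 0.0], [0.186, -0.982, -0.0], [0.0, 0.0, -1.0]]
force: [-0.0, -0.1, -3.2]
finger_gap: 46.7
```

play_rows(
  commands="0 0 0.0005 0 0 0 200;0 0 0 0 0 0 90;0 0 0 0 0 0 70;0 0 0 0 0 0 40;0 0 0 0 0 0 0;0 0 0 0 0 0 0;0 0 0 0 0 0 0;0 0 0 0 0 0 0",
)

```text
time: 11.22
tool_pos: [514.5, -92.7, 227.2]
tcp_rot: [[0.982, 0.186, -0.0], [0.186, -0.982, 0.0], [-0.0, -0.0, -1.0]]
force: [-0.1, -0.2, 1.2]
finger_gap: 85.6
```

```bash
python3 see.py wrist w5; python3 see.py scene s5; python3 to.py 514.3 -92.3 350 10.7
```

```text
t 11.32 pos [514.5 -92.7 227.2] F [ 0.4 -0.2 -0.4] gap 85.1 q [-0.31  0.23  1.97 -0.    0.94 -0.5 ]
rotvec [-0.    0.    0.04] | shift mm: now axes [-1.000e-01 -4.000e-01 -1.228e+02] after turn [-1.000e-01 -4.000e-01 -1.228e+02]
```

View pics/w5.png

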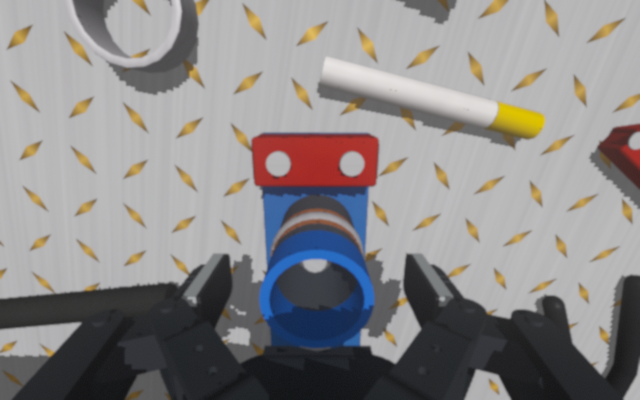

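View pics/s5.png

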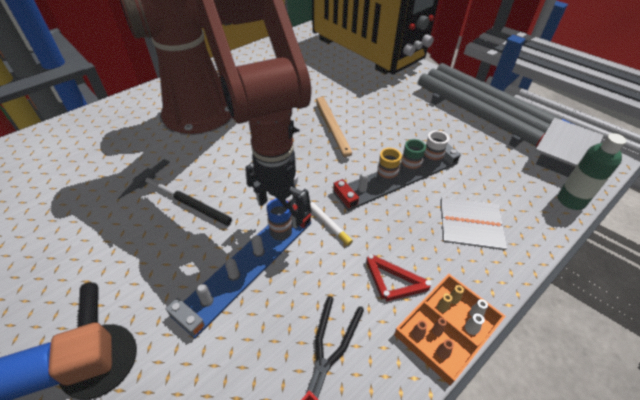

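play_rows(
  commands="0 0 -0.015 0 0 0 0;0 0 -0.025 0 0 0 0;0 0 -0.03 0 0 0 0;0 0 -0.025 0 0 7.9 0;0 0 -0.005 0 0 7.9 0;0 0 0 0 0 7.8 0;-0.001 -0.02 0 0 0 0 0;-0.003 -0.035 0 0 0 0 0;-0.003 -0.045 0 0 0 0 0;-0.003 -0.045 0 0 0 0 0",
)

```text
time: 12.58
tool_pos: [537.3, 52.0, 328.6]
tcp_rot: [[0.975, -0.223, 0.002], [-0.223, -0.975, -0.0], [0.002, -0.0, -1.0]]
force: [0.2, 0.1, -0.1]
finger_gap: 85.5
```

play_rows(
  commands="-0.003 -0.045 0 0 0 0 0;-0.003 -0.045 0 0 0 0 0;-0.003 -0.035 0 0 0 0 0;-0.002 -0.018 0 0 0 0 0;0 -0.002 0 0 0 0 0;0 0 0 0 0 0 0",
)

```text
time: 13.32
tool_pos: [558.6, 193.8, 327.3]
tcp_rot: [[0.975, -0.223, -0.0], [-0.223, -0.975, -0.001], [0.0, 0.001, -1.0]]
force: [-0.4, -0.5, -0.5]
finger_gap: 85.1
```

```bash
python3 to.py 558.3 194.4 227 -12.9;python3 see.py wrist w6;python3 - <<'E'
from wr import *
rings(*pickle.load(open("w6.pkl","rb")))
E
```

```text
t 13.32 pos [558.6 193.8 327.3] F [-0.4 -0.5 -0.5] gap 85.1 q [ 0.22  0.22  1.76 -0.    1.16  0.44]
rotvec [ 0.04 -0.    0.01] | shift mm: now axes [ -0.4  -0.5 100.3] after turn [ -0.4  -0.5 100.3]
[320.  29.] 1270 centre [591.2 328.6] r 24.1 top 90.6
[318. 117.] 1797 centre [574.9 262.6] r 24.3 top 90.5
[316. 211.] 1776 centre [558.3 195.3] r 24.4 top 90.4
```

Consistent. Descend, then close.

play_rows(
  commands="-0.0003 -0.001 0.012 0 0 0 0;0 0 0.025 0 0 0 0;0 0 0.025 0 0 0 0;0 0 0.02 0 0 0 0;0 0 0.012 0 0 0 0;0 0 0.006 0 0 0 0;0 0 0 0 0 0 0",
)

```text
time: 14.25
tool_pos: [558.6, 195.7, 227.2]
tcp_rot: [[0.975, -0.223, -0.0], [-0.223, -0.975, -0.0], [-0.0, 0.0, -1.0]]
force: [-0.3, 0.2, -0.8]
finger_gap: 85.1
```

play_rows(
  commands="0 0 0 0 0 0 200;0 0 0 0 0 0 200;0 0 0 0 0 0 200;0 0 0 0 0 0 200;0 0 0 0 0 0 200;0 0 0 0 0 0 200;0 0 0 0 0 0 200",
)

```text
time: 15.12
tool_pos: [558.9, 195.9, 228.4]
tcp_rot: [[0.975, -0.223, 0.001], [-0.223, -0.975, 0.0], [0.001, -0.001, -1.0]]
force: [-2.3, -0.1, 5.5]
finger_gap: 47.2
```

play_rows(
  commands="0 0 -0.008 0 0 0 200;0 0 -0.015 0 0 0 200;0 0 -0.02 0 0 0 200;0 0 -0.025 0 0 0 200;0 0 -0.025 0 0 0 200;0 0 -0.015 0 0 0 200;0 0 -0.007 0 0 0 200;0 0 0 0 0 0 200",
)

```text
time: 16.12
tool_pos: [558.5, 195.7, 342.5]
tcp_rot: [[0.975, -0.223, 0.0], [-0.223, -0.975, 0.0], [0.0, -0.0, -1.0]]
force: [-0.2, 1.0, -5.1]
finger_gap: 47.4
```

```bash
python3 to.py 527.2 -161.1 340 10.7;python3 see.py wrist w7
```

```text
t 16.12 pos [558.5 195.7 342.5] F [-0.2  1.  -5.1] gap 47.4 q [0.22 0.21 1.75 0.   1.19 0.44]
rotvec [-1.000e-02 -3.000e-02 -2.356e+01] | shift mm: now axes [ 48.9 354.8   2.4] after turn [-97.  344.8   2.5]
```

View pics/w7.png

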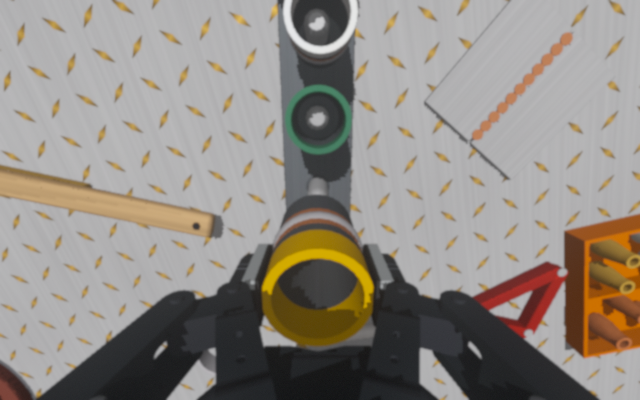

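play_rows(
  commands="0 0 0 0 0 -7.9 200;0 0 0 0 0 -7.9 200;0 0 0 0 0 -7.8 200;-0.004 0.015 0 0 0 0 200;-0.009 0.032 0 0 0 0 200;-0.013 0.045 0 0 0 0 200;-0.013 0.045 0 0 0 0 200;-0.013 0.045 0 0 0 0 200;-0.013 0.045 0 0 0 0 200;-0.012 0.045 0 0 0 0 200",
)

```text
time: 17.42
tool_pos: [532.4, -88.1, 341.5]
tcp_rot: [[0.983, 0.183, -0.001], [0.183, -0.983, -0.0], [-0.001, -0.0, -1.0]]
force: [1.2, 0.5, -4.0]
finger_gap: 46.8
```

play_rows(
  commands="-0.010 0.036 0 0 0 0 200;-0.006 0.022 0 0 0 0 200;-0.003 0.011 0 0 0 0 200;-0.001 0.003 0 0 0 0 200;0 0 0 0 0 0 200",
)

```text
time: 18.05
tool_pos: [527.2, -159.9, 341.9]
tcp_rot: [[0.983, 0.186, -0.001], [0.186, -0.983, 0.001], [-0.0, -0.001, -1.0]]
force: [0.2, 0.6, -4.0]
finger_gap: 47.5
```

```bash
python3 to.py 527.2 -161.1 228.5 10.7;python3 see.py wrist w8
```

```text
t 18.05 pos [ 527.2 -159.9  341.9] F [ 0.2  0.6 -4. ] gap 47.5 q [-0.42  0.12  1.84  0.    1.17 -0.61]
rotvec [-0.04  0.02  0.02] | shift mm: now axes [-1.000e-01  1.300e+00  1.134e+02] after turn [ -0.2   1.2 113.4]
```

View pics/w8.png

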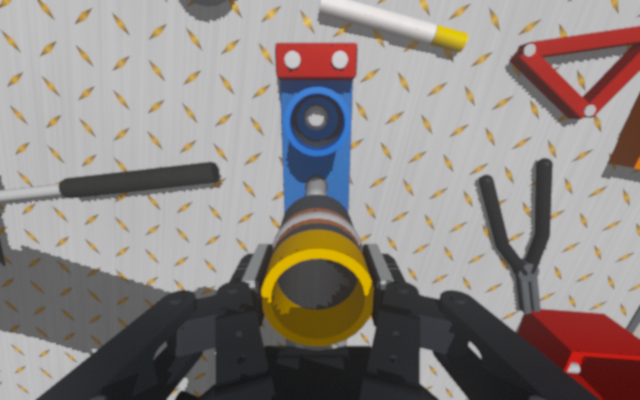

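Blue stands centred on peg 1 (ring at (316,120)); yellow is over peg 2 (peg just visible at (316,188)). Lowering.

play_rows(
  commands="0 0.001 0.012 0 0 0 200;0 0 0.02 0 0 0 200;0 0 0.02 0 0 0 200;0 0 0.02 0 0 0 200;0 0 0.015 0 0 0 200;0 0 0.01 0 0 0 200;0 0 0.008 0 0 0 200;0 0 0.005 0 0 0 200;0 0 0.002 0 0 0 200;0 0 0 0 0 0 200",
)

```text
time: 19.35
tool_pos: [527.6, -161.4, 230.5]
tcp_rot: [[0.983, 0.186, 0.0], [0.186, -0.983, -0.0], [0.0, 0.0, -1.0]]
force: [-0.4, -0.1, -4.0]
finger_gap: 47.2
```

play_rows(
  commands="0 0 0.0015 0 0 0 200;0 0 0 0 0 0 200",
)

```text
time: 19.6
tool_pos: [527.5, -161.3, 228.9]
tcp_rot: [[0.983, 0.186, 0.0], [0.186, -0.983, -0.0], [0.0, 0.0, -1.0]]
force: [0.7, -0.0, -4.6]
finger_gap: 47.2
```

play_rows(
  commands="0 0 0.001 0 0 0 200;0 0 0 0 0 0 200;0 0 0 0 0 0 90;0 0 0 0 0 0 70;0 0 0 0 0 0 40;0 0 0 0 0 0 0;0 0 0 0 0 0 0;0 0 0 0 0 0 0;0 0 0 0 0 0 0",
)

```text
time: 20.72
tool_pos: [527.5, -161.3, 227.7]
tcp_rot: [[0.983, 0.186, -0.0], [0.186, -0.983, 0.0], [-0.0, -0.0, -1.0]]
force: [-0.1, -0.6, -0.1]
finger_gap: 85.3
```

```bash
python3 to.py 574.9 262 327 -12.9;python3 see.py wrist w9
```

```text
t 20.73 pos [ 527.5 -161.3  227.7] F [-0.1 -0.6 -0.1] gap 85.3 q [-0.42  0.28  1.9  -0.    0.96 -0.61]
rotvec [-0.    0.   23.63] | shift mm: now axes [ 125.4 -407.1  -99.3] after turn [ -48.3 -423.2  -99.3]
```

View pics/w9.png

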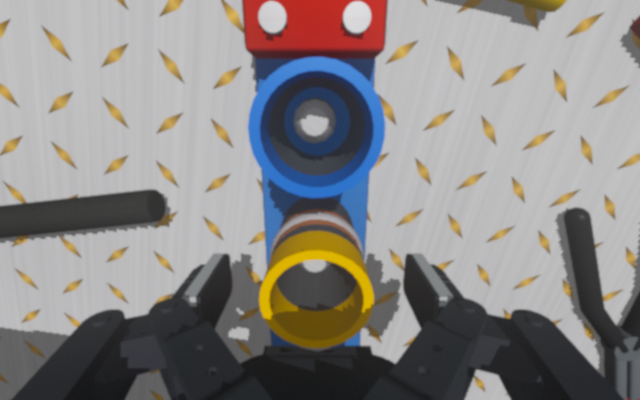

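Yellow seated, peg visible in its bore. On to green.

play_rows(
  commands="0 0 -0.015 0 0 0 0;0 0 -0.025 0 0 0 0;0 0 -0.03 0 0 0 0;0 0 -0.025 0 0 7.9 0;0 0 -0.005 0 0 7.9 0;0 0 0 0 0 7.8 0;-0.003 -0.02 0 0 0 0 0;-0.004 -0.035 0 0 0 0 0;-0.005 -0.045 0 0 0 0 0;-0.005 -0.045 0 0 0 0 0",
)

```text
time: 22.02
tool_pos: [542.9, -13.8, 328.1]
tcp_rot: [[0.975, -0.22, 0.0], [-0.22, -0.975, 0.001], [0.0, -0.001, -1.0]]
force: [0.7, 0.7, -0.2]
finger_gap: 85.4
```

play_rows(
  commands="-0.005 -0.045 0 0 0 0 0;-0.005 -0.045 0 0 0 0 0;-0.005 -0.045 0 0 0 0 0;-0.005 -0.045 0 0 0 0 0;-0.005 -0.045 0 0 0 0 0;-0.004 -0.032 0 0 0 0 0;-0.002 -0.016 0 0 0 0 0;0 -0.005 0 0 0 0 0;0 0 0 0 0 0 0",
)

```text
time: 23.15
tool_pos: [574.8, 261.4, 327.6]
tcp_rot: [[0.975, -0.222, -0.0], [-0.222, -0.975, -0.001], [-0.0, 0.001, -1.0]]
force: [-1.0, 0.1, 0.4]
finger_gap: 85.2
```

```bash
python3 to.py 574.9 262 227 -12.9;python3 see.py wrist w10;python3 - <<'E'
from wr import *
rings(*pickle.load(open("w10.pkl","rb")))
E
```

```text
t 23.15 pos [574.8 261.4 327.6] F [-1.   0.1  0.4] gap 85.2 q [ 0.32  0.3   1.66 -0.    1.18  0.54]
rotvec [0.04 0.02 0.06] | shift mm: now axes [  0.   -0.7 100.6] after turn [  0.   -0.6 100.6]
[319. 119.] 1785 centre [591.4 328.9] r 24.3 top 90.4
[317. 211.] 1781 centre [574.9 262.7] r 24.4 top 90.4
```

play_rows(
  commands="0 0 0.012 0 0 0 0;0 0 0.025 0 0 0 0;0 0 0.025 0 0 0 0;0 0 0.02 0 0 0 0;0 0 0.012 0 0 0 0;0 0 0.006 0 0 0 0;0 0 0 0 0 0 0",
)

```text
time: 24.08
tool_pos: [575.0, 261.8, 227.7]
tcp_rot: [[0.975, -0.223, -0.0], [-0.223, -0.975, 0.0], [-0.0, 0.0, -1.0]]
force: [0.3, 0.7, -0.1]
finger_gap: 85.3
```

play_rows(
  commands="0 0 0 0 0 0 200;0 0 0 0 0 0 200;0 0 0 0 0 0 200;0 0 0 0 0 0 200;0 0 0 0 0 0 200;0 0 0 0 0 0 200;0 0 0 0 0 0 200",
)

```text
time: 24.95
tool_pos: [575.3, 262.0, 229.0]
tcp_rot: [[0.975, -0.223, 0.001], [-0.223, -0.975, 0.001], [0.001, -0.001, -1.0]]
force: [-1.1, -0.4, 5.6]
finger_gap: 47.5
```

play_rows(
  commands="0 0 -0.008 0 0 0 200;0 0 -0.015 0 0 0 200;0 0 -0.02 0 0 0 200;0 0 -0.025 0 0 0 200;0 0 -0.025 0 0 0 200;0 0 -0.015 0 0 0 200;0 0 -0.007 0 0 0 200;0 0 0 0 0 0 200",
)

```text
time: 25.95
tool_pos: [574.9, 261.7, 343.0]
tcp_rot: [[0.975, -0.223, 0.0], [-0.223, -0.975, 0.0], [0.0, -0.0, -1.0]]
force: [-0.2, -0.5, -2.4]
finger_gap: 47.6
```

```bash
python3 to.py 540.2 -229.9 340 10.7;python3 see.py wrist w11
```

```text
t 25.95 pos [574.9 261.7 343. ] F [-0.2 -0.5 -2.4] gap 47.6 q [ 0.32  0.29  1.65 -0.    1.21  0.54]
rotvec [-1.000e-02 -2.000e-02 -2.357e+01] | shift mm: now axes [ 75.7 487.    2.9] after turn [-125.3  476.6    3. ]
```

View pics/w11.png

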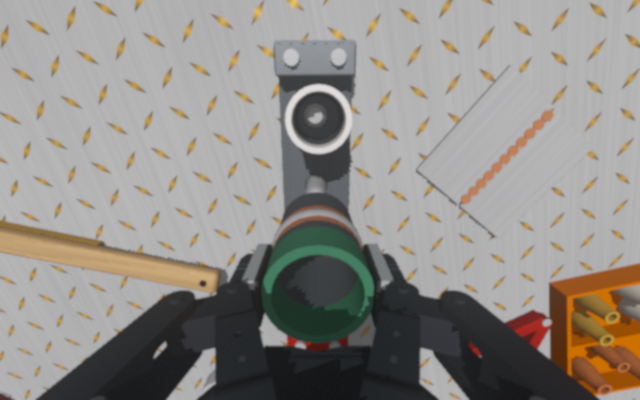

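Green held upright.

play_rows(
  commands="0 0 0 0 0 -7.9 200;0 0 0 0 0 -7.9 200;0 0 0 0 0 -7.8 200;-0.004 0.015 0 0 0 0 200;-0.008 0.032 0 0 0 0 200;-0.012 0.045 0 0 0 0 200;-0.012 0.045 0 0 0 0 200;-0.012 0.045 0 0 0 0 200;-0.012 0.045 0 0 0 0 200;-0.012 0.045 0 0 0 0 200",
)

```text
time: 27.25
tool_pos: [553.8, -21.1, 342.0]
tcp_rot: [[0.983, 0.183, -0.001], [0.183, -0.983, -0.0], [-0.001, 0.0, -1.0]]
force: [0.3, 0.1, -3.3]
finger_gap: 47.4
```

play_rows(
  commands="-0.012 0.045 0 0 0 0 200;-0.012 0.045 0 0 0 0 200;-0.011 0.045 0 0 0 0 200;-0.010 0.036 0 0 0 0 200;-0.005 0.020 0 0 0 0 200;-0.002 0.010 0 0 0 0 200;-0.001 0.003 0 0 0 0 200;0 0 0 0 0 0 200",
)

```text
time: 28.25
tool_pos: [540.8, -228.4, 342.5]
tcp_rot: [[0.982, 0.187, -0.0], [0.187, -0.982, 0.001], [-0.0, -0.001, -1.0]]
force: [-1.0, 0.1, -2.1]
finger_gap: 47.8
```

```bash
python3 to.py 540.2 -229.9 229 10.7;python3 see.py wrist w12
```

```text
t 28.25 pos [ 540.8 -228.4  342.5] F [-1.   0.1 -2.1] gap 47.8 q [-0.52  0.2   1.76  0.    1.19 -0.71]
rotvec [-0.05  0.01  0.07] | shift mm: now axes [ -0.9   1.5 113.5] after turn [ -0.9   1.4 113.5]
```

View pics/w12.png

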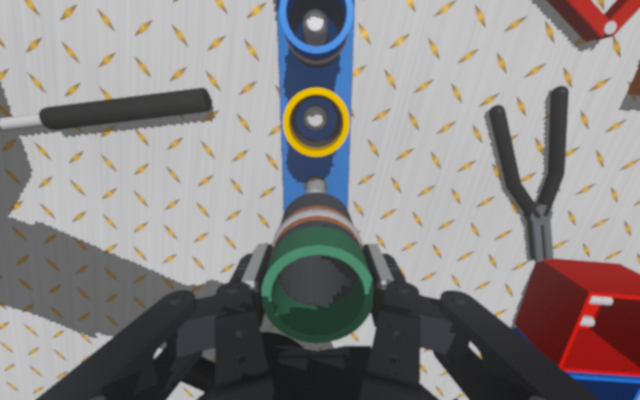

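Green sits over peg 3 (visible at (316,187)). Lowering.

play_rows(
  commands="-0.001 0.001 0.012 0 0 0 200;0 0 0.02 0 0 0 200;0 0 0.02 0 0 0 200;0 0 0.02 0 0 0 200;0 0 0.015 0 0 0 200;0 0 0.01 0 0 0 200;0 0 0.008 0 0 0 200;0 0 0.005 0 0 0 200;0 0 0.002 0 0 0 200;0 0 0 0 0 0 200",
)

```text
time: 29.55
tool_pos: [540.1, -230.4, 231.0]
tcp_rot: [[0.982, 0.186, 0.001], [0.186, -0.982, -0.0], [0.0, 0.0, -1.0]]
force: [0.2, 0.1, -3.7]
finger_gap: 47.0
```

play_rows(
  commands="0 0 0.0015 0 0 0 200;0 0 0 0 0 0 200",
)

```text
time: 29.8
tool_pos: [540.0, -230.4, 229.4]
tcp_rot: [[0.982, 0.186, 0.0], [0.186, -0.982, -0.0], [0.0, 0.0, -1.0]]
force: [-0.1, -0.5, -3.0]
finger_gap: 47.3
```

play_rows(
  commands="0 0 0.001 0 0 0 200;0 0 0 0 0 0 200;0 0 0 0 0 0 90;0 0 0 0 0 0 70;0 0 0 0 0 0 40;0 0 0 0 0 0 0;0 0 0 0 0 0 0;0 0 0 0 0 0 0;0 0 0 0 0 0 0",
)

```text
time: 30.92
tool_pos: [539.9, -230.3, 228.2]
tcp_rot: [[0.982, 0.186, -0.0], [0.186, -0.982, 0.0], [-0.0, -0.0, -1.0]]
force: [0.6, 1.1, 0.5]
finger_gap: 85.1
```

```bash
python3 to.py 591.4 328.3 327 -12.9;python3 see.py wrist w13
```

```text
t 30.93 pos [ 539.9 -230.3  228.2] F [0.6 1.1 0.5] gap 85.1 q [-0.52  0.35  1.82  0.    0.98 -0.71]
rotvec [-0.    0.   23.64] | shift mm: now axes [ 154.6 -539.3  -98.8] after turn [ -74.5 -556.   -98.8]
```

View pics/w13.png

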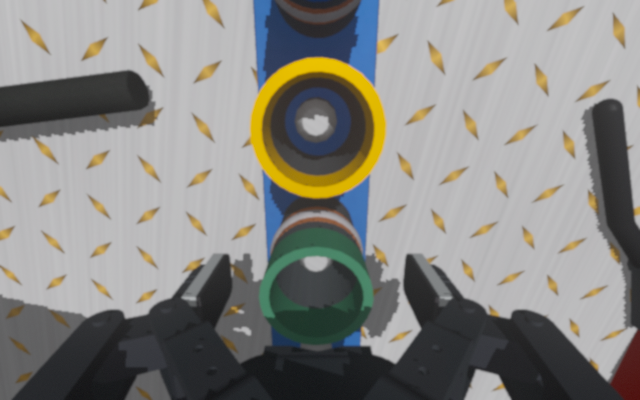

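Green seated. On to white.

play_rows(
  commands="0 0 -0.015 0 0 0 0;0 0 -0.025 0 0 0 0;0 0 -0.03 0 0 0 0;0 0 -0.025 0 0 7.9 0;0 0 -0.005 0 0 7.9 0;0 0 0 0 0 7.8 0;-0.003 -0.02 0 0 0 0 0;-0.005 -0.035 0 0 0 0 0;-0.006 -0.045 0 0 0 0 0;-0.006 -0.045 0 0 0 0 0",
)

```text
time: 32.22
tool_pos: [552.4, -82.2, 328.6]
tcp_rot: [[0.975, -0.22, 0.0], [-0.22, -0.975, 0.001], [0.0, -0.001, -1.0]]
force: [0.6, 0.1, 0.8]
finger_gap: 85.3
```

play_rows(
  commands="-0.006 -0.045 0 0 0 0 0;-0.006 -0.045 0 0 0 0 0;-0.006 -0.045 0 0 0 0 0;-0.006 -0.045 0 0 0 0 0;-0.006 -0.045 0 0 0 0 0;-0.006 -0.045 0 0 0 0 0;-0.006 -0.045 0 0 0 0 0;-0.006 -0.045 0 0 0 0 0;-0.004 -0.032 0 0 0 0 0;-0.002 -0.014 0 0 0 0 0",
)

```text
time: 33.48
tool_pos: [589.4, 325.9, 328.4]
tcp_rot: [[0.976, -0.218, -0.0], [-0.218, -0.976, 0.0], [-0.0, -0.0, -1.0]]
force: [-0.2, 0.2, 0.1]
finger_gap: 85.0
```

play_rows(
  commands="0 -0.005 0 0 0 0 0;0 0 0 0 0 0 0",
)

```text
time: 33.72
tool_pos: [591.5, 327.7, 328.2]
tcp_rot: [[0.975, -0.222, -0.0], [-0.222, -0.975, -0.001], [-0.0, 0.001, -1.0]]
force: [0.3, -0.6, 0.3]
finger_gap: 85.2
```

```bash
python3 to.py 591.4 328.3 227 -12.9;python3 see.py wrist w14;python3 - <<'E'
from wr import *
rings(*pickle.load(open("w14.pkl","rb")))
E
```

```text
t 33.73 pos [591.5 327.7 328.2] F [ 0.3 -0.6  0.3] gap 85.2 q [ 0.4   0.39  1.54 -0.    1.21  0.63]
rotvec [0.04 0.01 0.05] | shift mm: now axes [ -0.2  -0.7 101.2] after turn [ -0.2  -0.6 101.2]
[317. 211.] 1766 centre [591.5 329. ] r 24.4 top 90.4
```

play_rows(
  commands="0 0 0.012 0 0 0 0;0 0 0.025 0 0 0 0;0 0 0.025 0 0 0 0;0 0 0.02 0 0 0 0;0 0 0.012 0 0 0 0;0 0 0.007 0 0 0 0;0 0 0 0 0 0 0",
)

```text
time: 34.65
tool_pos: [591.6, 328.2, 227.0]
tcp_rot: [[0.975, -0.223, -0.0], [-0.223, -0.975, -0.0], [-0.0, 0.0, -1.0]]
force: [-0.0, 0.6, 0.5]
finger_gap: 85.7
```

play_rows(
  commands="0 0 0 0 0 0 200;0 0 0 0 0 0 200;0 0 0 0 0 0 200;0 0 0 0 0 0 200;0 0 0 0 0 0 200;0 0 0 0 0 0 200;0 0 0 0 0 0 200",
)

```text
time: 35.52
tool_pos: [592.0, 328.5, 228.5]
tcp_rot: [[0.975, -0.223, 0.001], [-0.223, -0.975, 0.001], [0.001, -0.001, -1.0]]
force: [-1.4, -0.0, 5.8]
finger_gap: 46.8
```

play_rows(
  commands="0 0 -0.008 0 0 0 200;0 0 -0.015 0 0 0 200;0 0 -0.02 0 0 0 200;0 0 -0.025 0 0 0 200;0 0 -0.025 0 0 0 200;0 0 -0.015 0 0 0 200;0 0 -0.007 0 0 0 200;0 0 0 0 0 0 200",
)

```text
time: 36.52
tool_pos: [591.6, 328.1, 342.5]
tcp_rot: [[0.975, -0.223, 0.0], [-0.223, -0.975, 0.0], [0.0, -0.0, -1.0]]
force: [0.3, -0.7, -4.8]
finger_gap: 46.2
```

```bash
python3 to.py 553.1 -298.7 340 10.7;python3 see.py wrist w15
```

```text
t 36.52 pos [591.6 328.1 342.5] F [ 0.3 -0.7 -4.8] gap 46.2 q [ 0.4   0.38  1.53 -0.    1.23  0.63]
rotvec [-1.000e-02 -2.000e-02 -2.357e+01] | shift mm: now axes [102.1 619.6   2.4] after turn [-154.2  608.8    2.5]
```

View pics/w15.png

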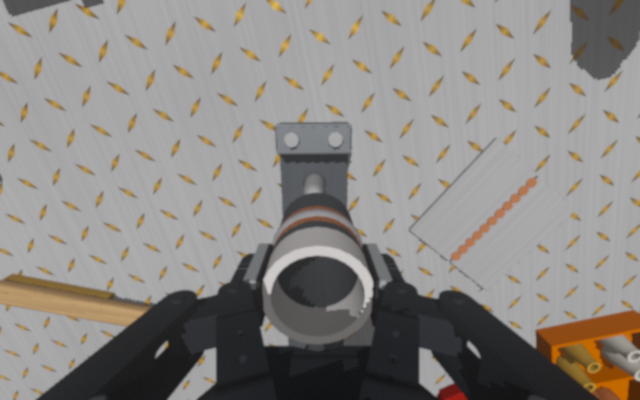

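White held upright.

play_rows(
  commands="0 0 0 0 0 -7.9 200;0 0 0 0 0 -7.9 200;0 0 0 0 0 -7.8 200;-0.004 0.015 0 0 0 0 200;-0.008 0.032 0 0 0 0 200;-0.0115 0.045 0 0 0 0 200;-0.0115 0.045 0 0 0 0 200;-0.0115 0.045 0 0 0 0 200;-0.0115 0.045 0 0 0 0 200;-0.0115 0.045 0 0 0 0 200",
)

```text
time: 37.83
tool_pos: [573.0, 45.7, 341.5]
tcp_rot: [[0.983, 0.183, -0.001], [0.183, -0.983, -0.001], [-0.001, 0.0, -1.0]]
force: [0.6, 0.0, -3.4]
finger_gap: 46.3
```

play_rows(
  commands="-0.0115 0.045 0 0 0 0 200;-0.0115 0.045 0 0 0 0 200;-0.0115 0.045 0 0 0 0 200;-0.0115 0.045 0 0 0 0 200;-0.0115 0.045 0 0 0 0 200;-0.0115 0.045 0 0 0 0 200;-0.009 0.036 0 0 0 0 200;-0.005 0.020 0 0 0 0 200;-0.002 0.008 0 0 0 0 200;0 0.003 0 0 0 0 200",
)

```text
time: 39.08
tool_pos: [553.1, -298.6, 341.8]
tcp_rot: [[0.983, 0.186, -0.001], [0.186, -0.983, 0.001], [-0.0, -0.001, -1.0]]
force: [-0.2, 0.0, -3.4]
finger_gap: 46.8
```

play_rows(
  commands="0 0 0 0 0 0 200;0 0 0 0 0 0 200",
)

```text
time: 39.33
tool_pos: [553.5, -297.9, 342.2]
tcp_rot: [[0.982, 0.188, -0.0], [0.188, -0.982, 0.0], [-0.0, -0.0, -1.0]]
force: [-0.4, 0.8, -3.5]
finger_gap: 46.2
```

```bash
python3 to.py 553.1 -298.7 228.5 10.7;python3 see.py wrist w16
```

```text
t 39.33 pos [ 553.5 -297.9  342.2] F [-0.4  0.8 -3.5] gap 46.2 q [-0.61  0.28  1.66  0.    1.2  -0.79]
rotvec [-0.03  0.    0.11] | shift mm: now axes [ -0.5   0.8 113.7] after turn [ -0.5   0.7 113.7]
```

View pics/w16.png

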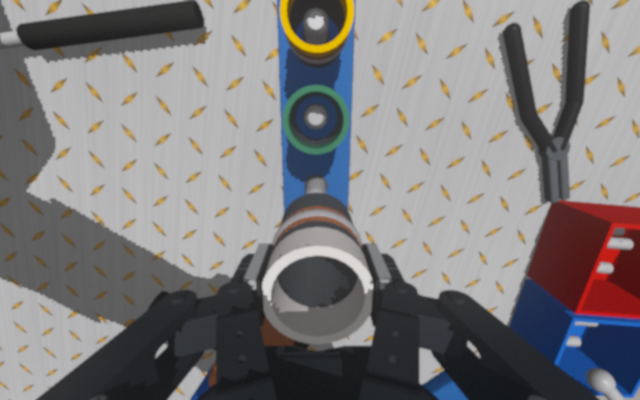

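```bash
python3 - <<'E'
from h import *
for n in("top","scene"):
    W=cloud(pickle.load(open(n+".pkl","rb"))); m=(W[...,0]>430)&(W[...,0]<680)&(W[...,1]>-480)&(W[...,1]<-345)&(W[...,2]>15)
    q=W[m]; print(n,q.max(0),q.min(0), "y>-400:",q[q[:,1]>-400].max(0) if (q[:,1]>-400).any() else None)
E
```

```text
top [ 596.66494058 -345.02396353   74.54887404] [ 430.09885396 -479.99077558   16.46035411] y>-400: [ 596.66494058 -345.02396353   39.01105769]
scene [ 598.44037813 -345.02723031   74.43113247] [ 430.2547877  -479.99577175   15.29601818] y>-400: [ 598.44037813 -345.02723031   40.28814656]
```

play_rows(
  commands="-0.0005 0.0005 0.012 0 0 0 200;0 0 0.02 0 0 0 200;0 0 0.02 0 0 0 200;0 0 0.01 0 0 0 200;0 0 0 0 0 0 200",
)

```text
time: 40.0
tool_pos: [552.2, -299.2, 278.1]
tcp_rot: [[0.983, 0.186, -0.003], [0.186, -0.983, 0.002], [-0.003, -0.003, -1.0]]
force: [0.0, 0.3, -3.7]
finger_gap: 46.4
```

Clear of everything. Continue lowering.

play_rows(
  commands="0 0 0.012 0 0 0 200;0 0 0.015 0 0 0 200;0 0 0.012 0 0 0 200;0 0 0.006 0 0 0 200;0 0 0.003 0 0 0 200;0 0 0 0 0 0 200",
)

```text
time: 40.75
tool_pos: [552.9, -299.6, 232.2]
tcp_rot: [[0.982, 0.186, 0.0], [0.186, -0.982, -0.0], [0.0, 0.0, -1.0]]
force: [-0.2, 0.1, -2.6]
finger_gap: 46.4
```

```bash
python3 to.py 553.1 -298.7 228.5 10.7
```

```text
t 40.75 pos [ 552.9 -299.6  232.2] F [-0.2  0.1 -2.6] gap 46.4 q [-0.61  0.42  1.71 -0.    1.01 -0.8 ]
rotvec [ 0.   -0.    0.04] | shift mm: now axes [ 0.4 -0.8  3.7] after turn [ 0.4 -0.8  3.7]
```

play_rows(
  commands="0 0 0.003 0 0 0 200;0 0 0.001 0 0 0 200;0 0 0 0 0 0 200;0 0 0 0 0 0 90;0 0 0 0 0 0 70;0 0 0 0 0 0 40;0 0 0 0 0 0 0;0 0 0 0 0 0 0;0 0 0 0 0 0 0;0 0 0 0 0 0 0",
)

```text
time: 42.0
tool_pos: [552.8, -299.5, 228.1]
tcp_rot: [[0.982, 0.186, -0.0], [0.186, -0.982, 0.0], [-0.0, -0.0, -1.0]]
force: [-0.2, -0.2, -0.3]
finger_gap: 85.3
```

```bash
python3 to.py 553.1 -298.7 228.5 10.7;python3 see.py wrist w17
```

```text
t 42.00 pos [ 552.8 -299.5  228.1] F [-0.2 -0.2 -0.3] gap 85.3 q [-0.61  0.42  1.71  0.    1.01 -0.8 ]
rotvec [-0.    0.    0.04] | shift mm: now axes [ 0.4 -0.7 -0.4] after turn [ 0.4 -0.7 -0.4]
```

View pics/w17.png

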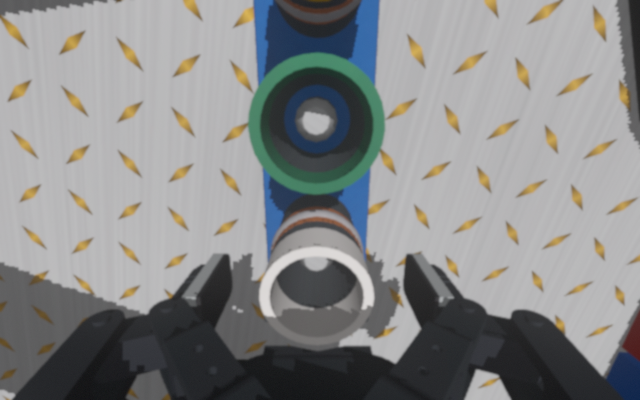

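White seated. Rise and clear the view.

play_rows(
  commands="0 0 -0.015 0 0 0 0;0 0 -0.025 0 0 0 0;0 0 -0.035 0 0 0 0;0 0 -0.04 0 0 0 0;0 0 -0.03 0 0 0 0;0 0 -0.015 0 0 0 0;-0.01 0.03 0 0 0 0 0;-0.02 0.04 0 0 0 0 0;-0.02 0.04 0 0 0 0 0;-0.02 0.04 0 0 0 0 0",
)

```text
time: 43.3
tool_pos: [511.4, -460.9, 387.6]
tcp_rot: [[0.982, 0.187, -0.001], [0.187, -0.982, 0.001], [-0.001, -0.001, -1.0]]
force: [0.0, -0.3, 0.5]
finger_gap: 85.9
```

play_rows(
  commands="-0.02 0.04 0 0 0 0 0;-0.02 0.04 0 0 0 0 0;-0.015 0.03 0 0 0 0 0;-0.005 0.01 0 0 0 0 0;0 0 0 0 0 0 0;0 0 0 0 0 0 0",
)

```text
time: 44.05
tool_pos: [476.1, -587.7, 388.0]
tcp_rot: [[0.982, 0.188, -0.0], [0.188, -0.982, 0.001], [0.0, -0.001, -1.0]]
force: [-0.0, -0.1, -0.2]
finger_gap: 85.3
```

```bash
python3 see.py top t18;python3 see.py scene s18; python3 - <<'E'
from h import *
for n in("t18","s18"):
    o,s=pickle.load(open(n+".pkl","rb")); W=cloud(s)
    m=((W[...,2]>78)&(W[...,2]<100)&(W[...,0]>480)&(W[...,0]<600)&(W[...,1]<-50)&(W[...,1]>-340)).astype(np.uint8)
    k,l,st,ce=cv2.connectedComponentsWithStats(m)
    for i in range(1,k):
        if st[i,4]>40:
            q=W[l==i]; print(n,ce[i].round(),((np.percentile(q,2,axis=0)+np.percentile(q,98,axis=0))/2).round(1),"top",np.percentile(q[:,2],95).round(1),s["img"][l==i].mean(0).round())
E
```

```text
t18 [453. 205.] [ 552.1 -300.4   85. ] top 90.8 [130. 133. 138.]
t18 [422. 210.] [ 539.2 -231.3   84.8] top 90.7 [51. 65. 32.]
t18 [392. 215.] [ 527.7 -162.9   85.3] top 91.1 [ 11. 101. 139.]
t18 [361. 219.] [514.6 -94.2  86.1] top 91.5 [125.  61.  23.]
s18 [278. 209.] [515.9 -94.9  85.1] top 91.3 [121.  72.  50.]
s18 [253. 231.] [ 528.3 -163.7   84.8] top 90.9 [ 60. 114. 143.]
s18 [227. 254.] [ 541.  -231.3   85. ] top 91.4 [72. 84. 59.]
s18 [197. 281.] [ 553.8 -300.    85. ] top 91.0 [157. 156. 159.]
```

View pics/t18.png

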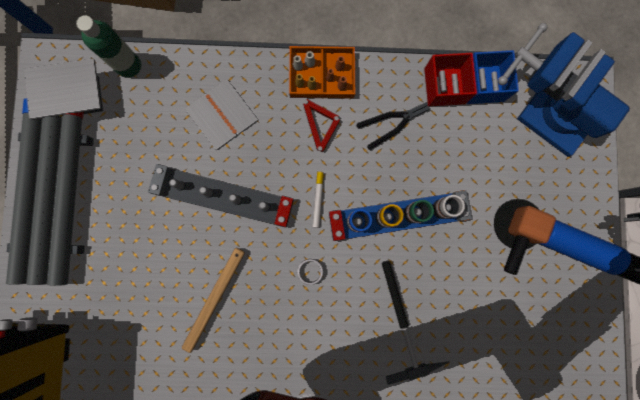

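View pics/s18.png

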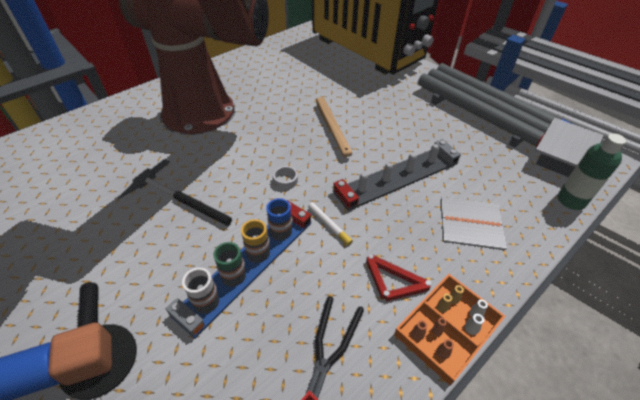

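The top view shows blue, yellow, green and white at x≈361, 392, 422 and 453, counted from the red block at (338,225). All four tops are at z≈91 mm, and the cooling rack is empty.

```bash
python3 -c "
from plant import r
print(r.finish_job())"
```

```text
the job is handed in; nothing more can be done
None
```

All four coupons are on the blue inspection rack, in the order blue, yellow, green, white counted from its red end block, the same as on the cooling rack. Each one went straight from its old peg to its new one, and I handed the job in at about 44 s.

- **Final check:** the top and scene cameras both show all four standing upright. Their tops are at about 91 mm, which fits coupons resting fully down on the bar (90 mm expected).
- **Position:** the coupon centres are within about 2.5 mm of the peg positions I measured at the start. Each peg was visible through its coupon's bore after release.
- **Robot state:** the cooling rack is empty and the gripper is clear of everything. The wrist forces I read stayed around 6 N or less.
- **Disagreements:** camera estimates differed by up to about 2 mm, within the stated calibration. The fingers read 46–48 mm while holding the 48 mm tubes, but nothing slipped. No check failed.

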